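Stow the galley tray and latch it in

ROBOT

A 6-joint arm with a two-finger parallel gripper is mounted at the origin on the work surface. World frame = base frame: x ahead of the robot, y to its left, z up, the work surface at z = 0. Lengths are in m, angles in rad, forces in N, time in s.
With the tool pointing down it reaches from about 0.25 to 0.775 m from the base axis. Payload 8.9 kg.
Tool frame: the origin (TCP) lies between the finger pads; the fingertips stand 19 mm ahead of it and the grasp point (between the pads) is the TCP; z points along the fingers, y is the line along which they close (so a half turn about z gives the same grasp; the last joint's range is limited). The gripper opens to 85 mm and grips with 20 to 120 N. Pads are 22 mm wide; open, the fingers measure 114 mm over their backs; the gripper's body (76 mm by 85 mm) begins 54 mm behind the grasp point. The pads swing forward as they close: fully open they stand 13 mm farther back than shut.
Start: joints at [-1.398, 0.291, -0.153, 1.127, 0, 1.431], TCP at [0.161, -0.5, 0.25] pointing down, gripper open.
Joint ranges: [-2.52, 2.52], [-0.91, 1.74], [-1.3, 1.37], [-1.96, 2.02], [-1.52, 1.47], [-3.14, 3.14]. Speed limits (rad/s): [2.22, 2.22, 2.79, 3.14, 3.14, 3.14].

INTERFACE

Orientations are given as a 3x3 rotation matrix whose columns are the frame's x, y, z axes.
In Python, from bench import get_obs, snapshot, camera_params, finish_job, look_for gives the robot as it stands.
- The arm moves only by the shell command python3 -m pendant 'ROWS' [OPENING] [FORCE]. ROWS is JSON, a list of rows, each a list of 6 numbers: the shift along the world's x, y, z in cm, then the turn, a rotation vector about the world's x, y, z in rad. A call has 1 to 10 rows; each row is the pose to reach, as a shift and turn from the pose commanded when the call began; what a row does not reach only later rows make up. A row lasts 1/10 s, in which the tool goes at most 50 mm and 8.59 degrees, less where a joint would pass 70% of its speed; a pose out of reach is approached as far as the arm can. A call with a gripper value outside its range is refused whole. OPENING is the gripper command: -1 is fully open, 1 is shut, values between are in proportion, set as the call begins (- or left out, the last holds). The fingers move at their own pace and stop on an object; FORCE is the grip in N (left out, the last holds). Time passes only in rows, so rows that repeat a pose let the fingers close. It gives the time, the measured TCP pose, the force, the opening and the grip force at its end, in the units of the state.
- get_obs(): the state, without advancing time (a new reading comes with each control period).
- snapshot(name): name is "scene" or "top" or "wrist"; returns the picture (384x512x3 uint8, red, green, blue); there is no depth.
- camera_params(name): a dict with "fovy" (degrees; the focal length in pixels is half the picture's height over the tangent of half this angle, whatever the lens; pixels are square), "cx", "cy" (the principal point, pixels), "world_to_cam" (4x4, takes a point from world to camera coordinates). Camera axes: x right, y down, z forward; pixel columns grow to the right and rows downward; lengths in m; the calibration is good to about 2 mm. A picture is of the moment at which its call begins: read the wrist's pose just before it. camera_params takes no time and is no camera call; for the wrist camera it gives the pose at the moment of the call.
- finish_job(): hands the job in; it is judged then, once.
Trained networks look in the newest picture that a camera, given by its name, has taken for a name from the list of things; names that differ only in an ending like _2 or _b are one class to them, and where a whole thing is asked for, a point or a joint stands for the part that bears it (a point fixed in the world has none). Each returns a list of dicts, best first, with "conf" (0 to 1); they miss things now and then, are a little off and sometimes report something else, mostly with a low value. They report only what shows in the picture. A call takes as long as a camera call. They do not tell look-alikes from the thing itself.
- look_for(camera, label): "point" ([x, y, z] in m, in world coordinates, good to about 4 mm: the middle of the surface that is visible of it).
The state is a dict: "time": time; "joints": joint angles; "qd": joint speeds; "joint_efforts": joint torques, N m; "eef_pos": TCP position; "tcp_rot": TCP orientation; "force": force on the tool from outside, world axes, zero at the start; "torque": the same for the moment, N m; "opening": finger opening in m; "gripper_force": force on a finger pad.
Only numpy, scipy, OpenCV 4.12 (cv2) and the standard library are available. Lean on these libraries where they do the work, as an engineer would, in place of code of your own. Each camera call takes 0.05 s, during which the arm holds its last target. There are 200 camera calls.

TASK

Secure the galley for take-off without picking anything up: with a fingertip, push the white tray fully home into its bay until it rests against the rear stop, keeping its contents standing, then push each of the two latch arms round until it lies straight across the front of the tray against its stop. Leave everything else on the counter where it is.

Things in the scene. Friction and masses are not known exactly. Their poses are not given: they have to be found in the camera images.
- bay: Aluminium tray bay bolted to the counter, at a varying place and yaw. Origin: on the counter, in the middle of the bay's open mouth; x points into the bay (away from the robot), y to the left latch, z up. In its frame: two side rails 10 mm thick and 45 mm high, inner faces at y = +-116 mm, running from x = 8.5 to 165 mm; the rear stop is a wall whose front face is at x = 165 mm, 45 mm high. A latch post stands at x = 0, y = +145 mm (left) and y = -145 mm (right).
- tray: White open-topped plastic tray, 150 (x) x 220 (y) x 65 mm high, walls and floor 5 mm, loose on the counter, 0.3 to 0.55 kg. Origin: centre of its underside; x points into the bay. It starts between the rails, sticking out of the mouth. Home means its back wall touches the rear stop: its origin is then at x = 90 mm in the bay's frame, its front face at x = 15 mm. 6 mm play to each side rail. Sliding it with its contents takes up to about 10 N.
- latch_left (a joint): Left turn latch: a steel arm turning level about a vertical pivot (through point latch_left_pivot). 0 = across the mouth (pointing to bay -y), against its stop; 1.571 = pointing straight out of the bay (bay -x); more = swung further outwards, up to 2.4. Stays where it is left; takes about 2 N at 60 mm from the pivot. It cannot close while the tray sticks out. Starts at 1.4 to 2.2.
- latch_right (a joint): Right turn latch, mirror image of the left: 0 = across the mouth (pointing to bay +y), against its stop; 1.571 = pointing straight out of the bay (bay -x); more = swung further outwards, up to 2.4. Same stiffness and starts.
- latch_left_pivot (a point): On the left latch's pivot axis, at mid height of the arm (39 mm above the counter). The hub has a radius of 15 mm; post beneath it. The arm is 16 mm wide, reaches from 29 to 45 mm above the counter and ends 80 mm from the pivot.
- latch_left_tip (a point): Outer end of the left latch arm, 80 mm from the pivot, at mid height of the arm (39 mm).
- latch_right_pivot (a point): On the right latch's pivot axis, at mid height of the arm (39 mm above the counter). Same sizes as the left latch.
- latch_right_tip (a point): Outer end of the right latch arm, 80 mm from the pivot, at mid height of the arm (39 mm).
- carton: Small drinks carton, 55 x 55 x 105 mm, standing in the tray's rear left. Origin: centre of its underside.
- cups: Stack of paper cups, up to 72 mm across, 100 mm high, standing in the tray's rear right. Origin: centre of its underside.
- mug: White mug, 80 mm across, 90 mm high, standing on the counter beside the bay. Origin: centre of its underside.
- can: Aluminium drinks can, 66 mm across, 115 mm high, standing on the counter beside the bay. Origin: centre of its underside.
- bottle: Small green glass bottle, 60 mm across, 150 mm high, standing behind the rear stop. Origin: centre of its underside.
- sugar_bowl: Steel bowl, 80 mm across, 50 mm high, behind the rear stop. Origin: centre of its underside.
- spoon: Steel spoon lying flat on the counter, to the left of the bay. Origin: on its underside, near the middle of its length.
Things that resemble listed ones, but are neither listed nor needed, are in the scene too. Of the things like the cups, leave any that is turquoise; of the rest the larger one is meant.

How it is judged:
By the outcome, as a careful person would: the job done as asked, in the order asked, and still so for the second after the job is handed in, with the robot touching nothing.
It also fails if it takes over 67 s, if anything falls off the work surface, if the arm or the gripper's body presses on something with over 40 N, if the wrist force passes 120 N, or if a joint passes its speed limit or range.

## Working session

There is one attempt and no reset: what is moved stays moved. The work goes in short steps, Python scripts to look and compute and a shell command to move; the robot and the scene stay as the last step left them, time stands still between calls to the robot, and variables do not carry over. Pictures are saved under pics/ and viewed, at most 10 in all, crops included, and the job is handed in when it is done.

```bash
mkdir -p pics; ls; cat > h.py <<'E'
import numpy as np,cv2
from bench import *
def look(cam,labels):
    for l in labels:
        r=look_for(cam,l)
        for d in r[:4]:
            p=np.array(d['point']); print(cam,l,round(d['conf'],2),np.round(p,3),px(cam,p))
def px(cam,p):
    c=camera_params(cam); q=np.array(c['world_to_cam'])@np.r_[p,1]; f=192/np.tan(np.radians(c['fovy'])/2)
    return np.round([c['cx']+f*q[0]/q[2],c['cy']+f*q[1]/q[2]]).astype(int)
def ray(cam,uv,z):
    c=camera_params(cam); f=192/np.tan(np.radians(c['fovy'])/2); M=np.linalg.inv(np.array(c['world_to_cam']))
    d=M[:3,:3]@np.array([(uv[0]-c['cx'])/f,(uv[1]-c['cy'])/f,1]); o=M[:3,3]
    return o+d*(z-o[2])/d[2]
def save(cam,n):
    im=snapshot(cam); cv2.imwrite('pics/'+n+'.png',cv2.cvtColor(im,cv2.COLOR_RGB2BGR)); return im
E
python3 - <<'E'
from h import *
a=save('top','top0');b=save('scene','scene0')
cv2.imwrite('pics/both.png',cv2.cvtColor(np.hstack([a,b]),cv2.COLOR_RGB2BGR)[:, :])
cv2.imwrite('pics/topx.png',cv2.resize(cv2.cvtColor(a,cv2.COLOR_RGB2BGR),(800,600),interpolation=cv2.INTER_CUBIC))
look('top',['bay','tray','latch_left','latch_right','latch_left_pivot','latch_left_tip','latch_right_pivot','latch_right_tip','carton','cups','mug','can','bottle','sugar_bowl','spoon'])
look('scene',['tray','latch_left_pivot','latch_left_tip','latch_right_pivot','latch_right_tip','cups','carton'])
print(get_obs()['time'],get_obs()['tcp_rot'])
E
```

```text
pics
top bay 0.56 [ 0.599 -0.016  0.044] [279 170]
top tray 0.98 [ 0.532 -0.026  0.006] [284 198]
top latch_left 0.77 [0.488 0.136 0.046] [222 214]
top latch_right 0.53 [ 0.491 -0.176  0.045] [344 209]
top latch_left_pivot 0.76 [0.489 0.134 0.045] [222 214]
top latch_left_tip 0.7 [ 0.571 -0.074  0.109] [304 175]
top latch_left_tip 0.52 [0.487 0.136 0.048] [221 215]
top latch_right_pivot 0.7 [ 0.598 -0.016  0.043] [279 170]
top latch_right_pivot 0.62 [ 0.492 -0.177  0.049] [344 209]
top latch_right_tip 0.86 [ 0.494 -0.175  0.047] [344 208]
top latch_right_tip 0.37 [ 0.599 -0.014  0.044] [279 170]
top carton 0.6 [0.557 0.016 0.111] [268 182]
top cups 0.79 [ 0.388 -0.099  0.078] [317 251]
top cups 0.77 [ 0.328 -0.177  0.096] [352 276]
top cups 0.73 [ 0.57  -0.07   0.106] [303 176]
top mug 0.55 [ 0.622 -0.284  0.04 ] [382 158]
top can 0.74 [0.616 0.245 0.111] [174 161]
top bottle 0.96 [0.726 0.053 0.101] [251 117]
top sugar_bowl 0.92 [ 0.746 -0.103  0.023] [310 117]
top sugar_bowl 0.26 [0.487 0.136 0.043] [222 215]
top spoon 0.56 [0.42  0.311 0.016] [156 243]
scene tray 0.67 [0.591 0.009 0.046] [238 205]
scene tray 0.16 [0.632 0.101 0.033] [257 231]
scene latch_left_pivot 0.6 [0.493 0.136 0.048] [297 203]
scene latch_left_tip 0.77 [0.49  0.132 0.045] [296 203]
scene cups 0.98 [ 0.58  -0.061  0.095] [219 180]
scene cups 0.9 [ 0.398 -0.091  0.063] [248 156]
scene cups 0.89 [ 0.35  -0.171  0.088] [236 134]
scene carton 0.88 [0.586 0.03  0.09 ] [245 194]
1.2 [[ 9.51781881e-01  3.06775570e-01  1.20469057e-05]
 [ 3.06775570e-01 -9.51781881e-01 -1.05751641e-05]
 [ 8.22182454e-06  1.37609459e-05 -1.00000000e+00]]
```

View pics/topx.png

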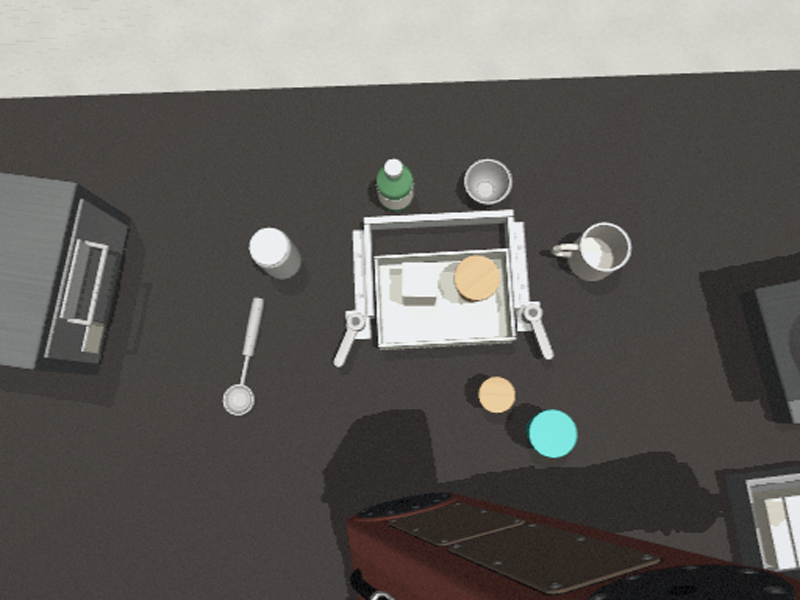

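View pics/scene0.png

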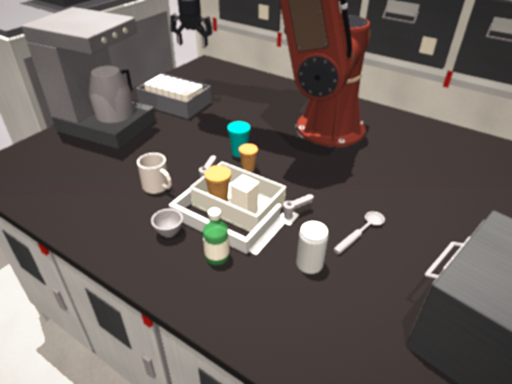

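The top view (800x600) shows:
- Tray front edge from (379,348) to (515,341).
- Left latch: pivot (355,321), tip (339,363). Right latch: pivot (533,313), tip (548,356).
- Cup-like things: orange stack in the tray at (477,278), a smaller orange one at (497,394) and a turquoise one at (553,433). The one meant is in the tray. The other two are obstacles in front of the bay.

Next, one close crop to check this choice and measure.

```bash
python3 - <<'E'
from h import *
im=cv2.imread('pics/top0.png')[130:300,200:370]
cv2.imwrite('pics/crop.png',cv2.resize(im,(595,595),interpolation=cv2.INTER_CUBIC))
def t(u,v,z): return ray('top',(u*.64,v*.64),z)
P=dict(pl=t(355,321,.045),tl=t(339,363,.045),pr=t(533,313,.045),tr=t(548,356,.045),fl=t(379,348,.065),fr=t(515,341,.065),bl=t(375,255,.065),br=t(507,250,.065),rsl=t(364,218,.045),rsr=t(513,212,.045),small=t(497,394,.075),turq=t(553,433,.1))
for k,v in P.items(): print(k,np.round(v,4))
d=P['pl']-P['pr'];print('pivot dist',np.linalg.norm(d),'yaw',np.arctan2(-d[0],d[1]), 'mid',(P['pl']+P['pr'])/2)
print(np.linalg.norm(P['fl']-P['fr']),np.linalg.norm(P['tl']-P['pl']),np.linalg.norm(P['tr']-P['pr']))
E
```

```text
pl [0.5104 0.1211 0.045 ]
tl [0.4423 0.1484 0.045 ]
pr [ 0.5148 -0.1707  0.045 ]
tr [ 0.4441 -0.1907  0.045 ]
fl [0.4633 0.0817 0.065 ]
fr [ 0.4682 -0.1358  0.065 ]
bl [0.6157 0.0848 0.065 ]
br [ 0.6171 -0.1309  0.065 ]
rsl [0.6844 0.103  0.045 ]
rsr [ 0.6863 -0.1474  0.045 ]
small [ 0.3854 -0.1017  0.075 ]
turq [ 0.3249 -0.1798  0.1   ]
pivot dist 0.291852420395731 yaw 0.015327432951367289 mid [ 0.51258767 -0.02476101  0.045     ]
0.21752155372189597 0.07326032106209417 0.07352606088578144
```

View pics/crop.png

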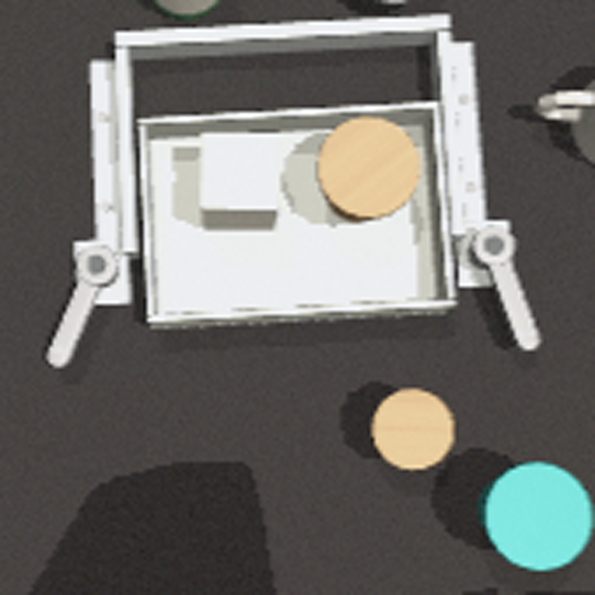

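Checks: the pivots are 292 mm apart (290 expected), the tray front is 218 mm wide (220 expected), and the crop confirms the cups in the tray are the larger orange stack. The bay origin is about (0.513, -0.025) with yaw about 0.015. The tray front is at x≈0.466 and home is at x≈0.5275. I'll approach at height with the fingers shut.

```bash
python3 -m pendant '[[2.5,4,0,0,0,-0.05],[5,8,0,0,0,-0.1],[7.5,12,0,0,0,-0.2],[10,16,0,0,0,-0.297],[12.5,20,0,0,0,-0.297],[15,24.5,0,0,0,-0.297],[17.5,29,0,0,0,-0.297],[20,33,0,0,0,-0.297],[22,37.5,0,0,0,-0.297],[24,42,0,0,0,-0.297]]' 1 60
python3 -m pendant '[[2,3.5,0,0,0,0],[3.4,6.5,0,0,0,0],[3.4,6.5,-4,0,0,0],[3.4,6.5,-8,0,0,0],[3.4,6.5,-11,0,0,0],[3.4,6.5,-11,0,0,0],[3.4,6.5,-11,0,0,0]]'
```

```text
time: 2.2
eef_pos: [0.4017, -0.0778, 0.2506]
tcp_rot: [[1.0, 0.015, 0.001], [0.015, -1.0, -0.0], [0.001, 0.0, -1.0]]
force: [0.4, -1.0, 0.4]
opening: -0.0
gripper_force: 0.0
time: 2.9
eef_pos: [0.4351, -0.0147, 0.1409]
tcp_rot: [[1.0, 0.015, -0.0], [0.015, -1.0, 0.0], [-0.0, -0.0, -1.0]]
force: [0.7, -0.0, -0.2]
opening: 0.0001
gripper_force: 0.0
```

```bash
python3 -m pendant '[[0,-0.5,-3,0,0,0],[0,-0.5,-6,0,0,0],[0,-0.5,-8,0,0,0],[0,-0.5,-9.6,0,0,0],[0,-0.5,-9.6,0,0,0]]'
python3 - <<'E'
from h import *
im=save('wrist','w0'); save('top','top1')
im=np.hstack([im[:, :400],cv2.cvtColor(cv2.imread('pics/top1.png'),cv2.COLOR_BGR2RGB)[100:484,170:400]][0:1]+[cv2.resize(cv2.imread('pics/top1.png')[130:300,200:370],(384,384))[:,:,::-1]])
cv2.imwrite('pics/c1.png',im[:,:,::-1])
E
```

```text
time: 3.4
eef_pos: [0.4354, -0.0199, 0.0445]
tcp_rot: [[1.0, 0.014, -0.0], [0.014, -1.0, 0.0], [-0.0, -0.0, -1.0]]
force: [-0.1, -0.7, 0.7]
opening: -0.0001
gripper_force: 0.0
```

View pics/c1.png

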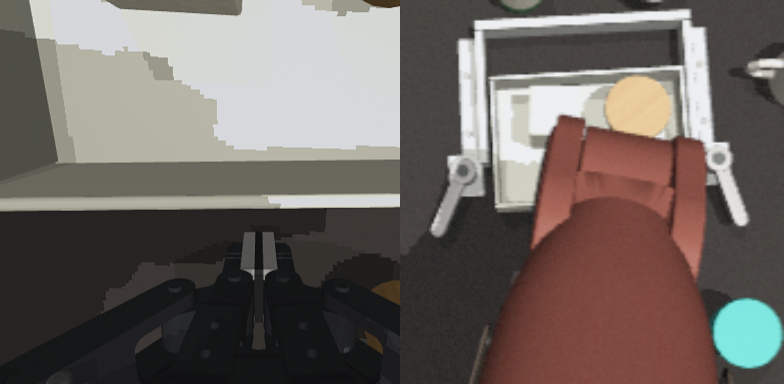

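The wrist view shows the shut fingers just short of the tray's front wall, row ≈205, with nothing touched. Now a gentle push.

```bash
python3 -m pendant '[[0.8,0,0,0,0,0],[1.4,0,0,0,0,0],[1.8,0,0,0,0,0],[2.2,0,0,0,0,0],[2.6,0,0,0,0,0],[3.0,0,0,0,0,0],[3.4,0,0,0,0,0],[3.8,0,0,0,0,0],[4.2,0.1,0,0,0,0],[4.6,0.1,0,0,0,0]]'
python3 -m pendant '[[0.4,0,0,0,0,0],[0.8,0,0,0,0,0],[1.2,0,0,0,0,0],[1.6,0,0,0,0,0],[2.0,0,0,0,0,0],[2.4,0,0,0,0,0],[2.7,0,0,0,0,0]]'
```

```text
time: 4.5
eef_pos: [0.4794, -0.0184, 0.0438]
tcp_rot: [[1.0, 0.015, -0.004], [0.015, -1.0, 0.0], [-0.004, -0.0, -1.0]]
force: [-5.3, 0.3, 1.3]
opening: -0.0001
gripper_force: 0.0
time: 5.2
eef_pos: [0.5065, -0.0184, 0.0438]
tcp_rot: [[1.0, 0.015, -0.004], [0.015, -1.0, 0.0], [-0.004, -0.0, -1.0]]
force: [-6.3, 0.5, 2.1]
opening: 0.0002
gripper_force: 0.0
```

```bash
python3 -m pendant '[[0.2,0,0,0,0,0],[0.4,0,0,0,0,0],[0.6,0,0,0,0,0],[0.8,0,0,0,0,0]]'
python3 -m pendant '[[0.15,0,0,0,0,0],[0.3,0,0,0,0,0],[0.3,0,0,0,0,0]]'
```

```text
time: 5.6
eef_pos: [0.5141, -0.0184, 0.0438]
tcp_rot: [[1.0, 0.015, -0.004], [0.015, -1.0, 0.0], [-0.004, -0.0, -1.0]]
force: [-6.4, -0.4, 3.6]
opening: -0.0
gripper_force: 0.0
time: 5.9
eef_pos: [0.5169, -0.0186, 0.0436]
tcp_rot: [[1.0, 0.015, -0.005], [0.015, -1.0, -0.0], [-0.005, -0.0, -1.0]]
force: [-6.0, -1.6, 0.2]
opening: 0.0
gripper_force: 0.0
```

Still sliding; continue until force rises.

```bash
python3 -m pendant '[[0.15,0,0,0,0,0],[0.3,0,0,0,0,0],[0.3,0,0,0,0,0]]'
python3 -m pendant '[[0.1,0,0,0,0,0],[0.2,0,0,0,0,0],[0.2,0,0,0,0,0]]'
```

```text
time: 6.2
eef_pos: [0.5169, -0.0181, 0.0429]
tcp_rot: [[1.0, 0.015, -0.01], [0.015, -1.0, 0.001], [-0.01, -0.001, -1.0]]
force: [-14.7, -0.5, 5.2]
opening: -0.0004
gripper_force: 0.0
time: 6.5
eef_pos: [0.5169, -0.0179, 0.0423]
tcp_rot: [[1.0, 0.015, -0.014], [0.015, -1.0, 0.001], [-0.014, -0.001, -1.0]]
force: [-20.1, -0.6, 5.7]
opening: -0.0003
gripper_force: 0.0
```

The tray is against the rear stop: the force is rising with no motion, at the predicted TCP x of 0.517. I'll retract, rise, and check from above while moving towards the left latch.

```bash
python3 -m pendant '[[-1.5,0,0,0,0,0],[-4,0.5,0,0,0,0],[-6,1,2,0,0,0],[-6,3,6,0,0,0],[-6,6,9,0,0,0],[-6,10,11,0,0,0],[-6,14,11,0,0,0],[-6,18,11,0,0,0],[-5.5,20,11,0,0,0],[-5.5,20,11,0,0,0]]'
python3 - <<'E'
from h import *
o=get_obs();e=np.array(o['eef_pos']);print(e)
im=save('top','top2');cv2.imwrite('pics/c2.png',cv2.resize(im[130:300,190:380],(760,680))[:590,:,::-1])
c,s=np.cos(.015),np.sin(.015);R=np.array([[c,-s],[s,c]])
for nm,pv,sg,th0 in(('L',(.5104,.1208),1,1.95),('R',(.5148,-.1700),-1,1.85)):
    print(nm)
    for i,th in enumerate([th0]+list(np.linspace(th0,0,9))):
        u=np.array([-np.sin(th),-sg*np.cos(th)]);n=np.array([-np.cos(th),sg*np.sin(th)])
        d=.008+.011*abs(n[0])+.0145*abs(n[1])+(.012 if i==0 else 0)
        print(round(th,2),np.round(np.array(pv)+R@(.058*u+d*n),3))
E
```

```text
time: 7.5
eef_pos: [0.4733, 0.1213, 0.1533]
tcp_rot: [[0.997, 0.076, -0.006], [0.076, -0.996, 0.039], [-0.003, -0.04, -0.999]]
force: [0.7, -0.4, 0.3]
opening: -0.0001
gripper_force: 0.0
[0.47328951 0.12126045 0.15325382]
L
1.95 [0.47  0.177]
1.95 [0.465 0.165]
1.71 [0.456 0.151]
1.46 [0.45  0.137]
1.22 [0.447 0.124]
0.98 [0.448 0.109]
0.73 [0.453 0.094]
0.49 [0.462 0.08 ]
0.24 [0.476 0.069]
0.0 [0.492 0.063]
R
1.85 [ 0.47  -0.222]
1.85 [ 0.467 -0.211]
1.62 [ 0.458 -0.197]
1.39 [ 0.454 -0.184]
1.16 [ 0.451 -0.171]
0.92 [ 0.453 -0.157]
0.69 [ 0.458 -0.143]
0.46 [ 0.467 -0.13 ]
0.23 [ 0.479 -0.119]
0.0 [ 0.495 -0.112]
```

View pics/c2.png

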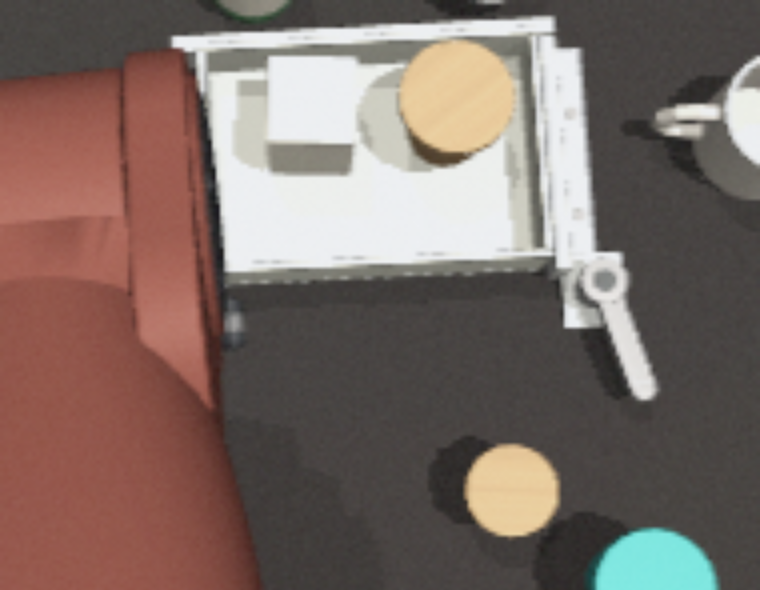

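The tray is home, with carton (313,105) and cups (457,97) upright and the other things unmoved. The arm fell short of its command with a tilt, so I'll check the joints.

```bash
python3 - <<'E'
from h import *
o=get_obs();print(o['time'],np.round(o['joints'],3),np.round(o['eef_pos'],4),np.round(o['qd'],3),np.round(o['tcp_rot'],3))
E
python3 -m pendant '[[0,0,0,0,0,0],[0,0,0,0,0,0]]'
python3 -c "
from h import *
o=get_obs();print(np.round(o['joints'],3))"
```

```text
7.55 [ 0.076  0.302 -0.411  0.86   0.04   3.141] [0.4734 0.1213 0.1533] [-0.01  -0.011 -0.011  0.003 -0.009 -0.002] [[ 0.997  0.076 -0.006]
 [ 0.077 -0.996  0.04 ]
 [-0.003 -0.04  -0.999]]
time: 7.75
eef_pos: [0.4729, 0.1208, 0.1539]
tcp_rot: [[0.997, 0.076, -0.005], [0.076, -0.996, 0.039], [-0.002, -0.04, -0.999]]
force: [-0.4, -0.0, 1.0]
opening: -0.0001
gripper_force: 0.0
[ 0.075  0.3   -0.412  0.86   0.04   3.141]
```

Joint 6 is at its limit because q6 = π − (yaw − q1). I'll turn the tool about a quarter turn, which frees it on both sides.

```bash
python3 -m pendant '[[0,0,0,0,0,0.15],[0,0,0,0,0,0.3],[0,0,0,0,0,0.45],[0,0,0,0,0,0.6],[0,0,0,0,0,0.75],[0,0,0,0,0,0.9],[0,0,0,0,0,1.05],[0,0,0,0,0,1.2],[0,0,0,0,0,1.35],[0,0,0,0,0,1.5]]'
python3 -m pendant '[[0,0,0,0,0,0.03],[0,0,0,0,0,0.03]]'
python3 -c "
from h import *
o=get_obs();print(np.round(o['joints'],3))
c,s=np.cos(.015),np.sin(.015);R=np.array([[c,-s],[s,c]])
for nm,pv,sg,th0 in(('L',(.5104,.1208),1,1.95),('R',(.5148,-.1700),-1,1.85)):
    print(nm)
    for i,th in enumerate([th0]+list(np.linspace(th0,0,9))):
        u=np.array([-np.sin(th),-sg*np.cos(th)]);n=np.array([-np.cos(th),sg*np.sin(th)])
        d=.008+.0145*abs(n[0])+.011*abs(n[1])+(.012 if i==0 else 0)
        print(round(th,2),np.round(np.array(pv)+R@(.058*u+d*n),3))
"
```

```text
time: 8.75
eef_pos: [0.4731, 0.121, 0.1542]
tcp_rot: [[-0.012, 0.999, -0.04], [1.0, 0.012, -0.002], [-0.001, -0.04, -0.999]]
force: [0.1, -0.3, -0.2]
opening: 0.0001
gripper_force: 0.0
time: 8.95
eef_pos: [0.4731, 0.1212, 0.1543]
tcp_rot: [[-0.033, 0.999, -0.04], [0.999, 0.033, -0.003], [-0.001, -0.04, -0.999]]
force: [0.3, -0.7, 0.3]
opening: 0.0002
gripper_force: 0.0
[ 1.000e-01  3.310e-01 -3.660e-01  9.130e-01  1.000e-03  1.638e+00]
L
1.95 [0.469 0.175]
1.95 [0.465 0.163]
1.71 [0.455 0.148]
1.46 [0.45  0.134]
1.22 [0.448 0.122]
0.98 [0.448 0.108]
0.73 [0.453 0.094]
0.49 [0.461 0.081]
0.24 [0.473 0.07 ]
0.0 [0.489 0.062]
R
1.85 [ 0.469 -0.22 ]
1.85 [ 0.466 -0.208]
1.62 [ 0.458 -0.193]
1.39 [ 0.454 -0.181]
1.16 [ 0.452 -0.169]
0.92 [ 0.453 -0.156]
0.69 [ 0.457 -0.143]
0.46 [ 0.465 -0.13 ]
0.23 [ 0.477 -0.12 ]
0.0 [ 0.491 -0.112]
```

```bash
python3 -m pendant '[[-0.2,3,0,0,-0.04,0],[-0.4,6.3,0,0,-0.04,-0.03],[-0.4,6.3,0,0,-0.04,-0.03],[-0.4,6.3,-4,0,-0.04,-0.03],[-0.4,6.3,-8,0,-0.04,-0.03],[-0.4,6.3,-10,0,-0.04,-0.03],[-0.4,6.3,-11.2,0,-0.04,-0.03],[-0.4,6.3,-11.2,0,-0.04,-0.03]]'
```

```text
time: 9.75
eef_pos: [0.4684, 0.1839, 0.0412]
tcp_rot: [[-0.005, 1.0, -0.002], [1.0, 0.005, -0.003], [-0.003, -0.002, -1.0]]
force: [-0.6, 0.5, 0.2]
opening: 0.0002
gripper_force: 0.0
```

```bash
python3 -m pendant '[[-0.2,-1.2,0,0,0,0],[-0.3,-2.1,0,0,0,0],[-1.3,-3.6,0,0,0,0],[-1.8,-5,0,0,0,0],[-2,-6.2,0,0,0,0],[-2,-7.6,0,0,0,0],[-1.5,-9,0,0,0,0],[-0.7,-10.3,0,0,0,0],[0.5,-11.4,0,0,0,0],[1.4,-11.9,0,0,0,0]]'
python3 -m pendant '[[0.4,-0.2,0,0,0,0],[0.7,-0.3,0,0,0,0],[0.7,-0.3,0,0,0,0]]'
```

```text
time: 10.75
eef_pos: [0.4843, 0.0642, 0.0424]
tcp_rot: [[-0.005, 1.0, 0.0], [1.0, 0.005, -0.002], [-0.002, 0.0, -1.0]]
force: [-1.8, 1.8, -0.6]
opening: 0.0001
gripper_force: 0.9
time: 11.05
eef_pos: [0.4904, 0.0625, 0.0422]
tcp_rot: [[-0.007, 1.0, 0.0], [1.0, 0.007, -0.002], [-0.002, 0.0, -1.0]]
force: [-0.2, -0.6, 0.2]
opening: 0.0001
gripper_force: 0.0
```

```bash
python3 -m pendant '[[0.15,0,0,0,0,0],[0.3,0,0,0,0,0],[0.3,0,0,0,0,0]]'
python3 -m pendant '[[0.15,0,0,0,0,0],[0.3,0,0,0,0,0],[0.3,0,0,0,0,0]]'
```

```text
time: 11.35
eef_pos: [0.4909, 0.0626, 0.042]
tcp_rot: [[-0.007, 1.0, -0.004], [1.0, 0.007, -0.003], [-0.003, -0.004, -1.0]]
force: [-8.5, -1.4, 6.0]
opening: 0.0002
gripper_force: 4.1
time: 11.65
eef_pos: [0.4912, 0.0626, 0.0418]
tcp_rot: [[-0.007, 1.0, -0.008], [1.0, 0.007, -0.003], [-0.003, -0.008, -1.0]]
force: [-18.1, -2.4, 15.3]
opening: 0.0
gripper_force: 8.8
```

The left latch is against its stop. Retract, rise and go over to the right side.

```bash
python3 -m pendant '[[-1.5,0,0,0,0,0],[-3,0,0,0,0,0],[-3,0,5,0,0,0],[-3,-3,9,0,0,0],[-3,-7,11,0,0,0],[-3,-11.5,11,0,0,0],[-3,-16,11,0,0,0],[-3,-20.5,11,0,0,0],[-3,-25,11,0,0,0],[-3,-29.3,11,0,0,0]]'
python3 -m pendant '[[0,0,0,0,0,0],[0,0,0,0,0,0]]'
python3 - <<'E'
from h import *
im=save('top','top3');cv2.imwrite('pics/c3.png',cv2.resize(im[130:300,190:380],(760,680))[:590,:,::-1])
E
```

```text
time: 12.65
eef_pos: [0.4662, -0.2324, 0.1526]
tcp_rot: [[-0.007, 1.0, 0.001], [1.0, 0.007, -0.003], [-0.003, 0.001, -1.0]]
force: [2.3, 1.1, -0.0]
opening: -0.0
gripper_force: 0.0
time: 12.85
eef_pos: [0.466, -0.2311, 0.1522]
tcp_rot: [[-0.005, 1.0, 0.0], [1.0, 0.005, -0.002], [-0.002, 0.0, -1.0]]
force: [0.3, -0.1, 0.3]
opening: 0.0001
gripper_force: 0.0
```

View pics/c3.png

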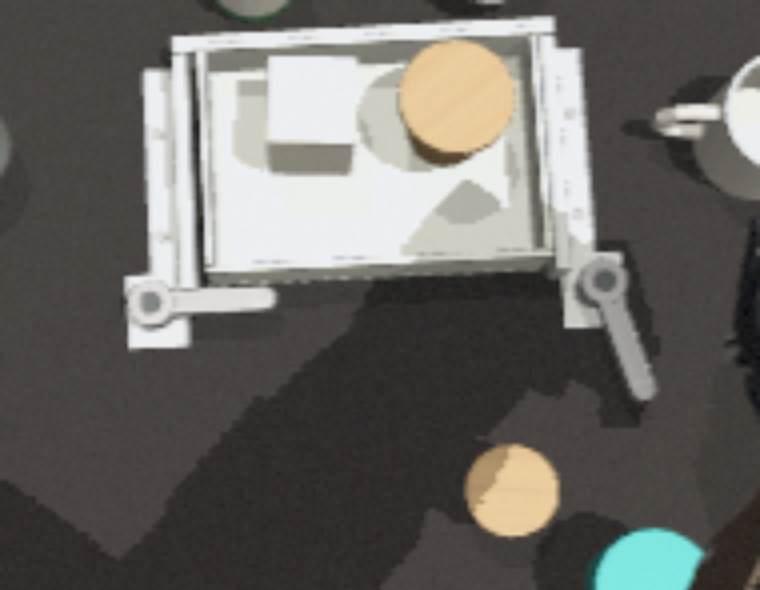

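The left arm lies straight across, from (150,302) to (272,298). Everything else is unmoved. Now down outside the right latch and sweep.

```bash
python3 -m pendant '[[0,0,-4,0,0,0],[0,0,-8,0,0,0],[0,0,-10,0,0,0],[0,0,-11,0,0,0],[0,0,-11,0,0,0]]'
python3 -m pendant '[[0,1.3,0,0,0,0],[0,2.3,0,0,0,0],[-0.8,3.8,0,0,0,0],[-1.2,5,0,0,0,0],[-1.4,6.2,0,0,0,0],[-1.3,7.5,0,0,0,0],[-0.9,8.8,0,0,0,0],[-0.1,10.1,0,0,0,0],[1.1,11.1,0,0,0,0],[1.8,11.5,0,0,0,0]]'
python3 -m pendant '[[0.4,0.2,0,0,0,0],[0.7,0.3,0,0,0,0],[0.7,0.3,0,0,0,0]]'
```

```text
time: 13.4
eef_pos: [0.4657, -0.2291, 0.0416]
tcp_rot: [[-0.008, 1.0, -0.001], [1.0, 0.008, -0.001], [-0.001, -0.001, -1.0]]
force: [0.4, 0.1, -0.1]
opening: -0.0003
gripper_force: 0.0
time: 14.4
eef_pos: [0.485, -0.1141, 0.0422]
tcp_rot: [[-0.008, 1.0, -0.0], [1.0, 0.008, -0.002], [-0.002, -0.0, -1.0]]
force: [-2.1, -1.2, 1.4]
opening: -0.0
gripper_force: 0.9
time: 14.7
eef_pos: [0.4914, -0.1124, 0.0422]
tcp_rot: [[-0.007, 1.0, 0.0], [1.0, 0.007, -0.002], [-0.002, 0.0, -1.0]]
force: [0.7, -0.3, 0.0]
opening: 0.0001
gripper_force: 0.0
```

```bash
python3 -m pendant '[[0.15,0,0,0,0,0],[0.3,0,0,0,0,0],[0.3,0,0,0,0,0]]'
python3 -m pendant '[[0.2,0,0,0,0,0],[0.4,0,0,0,0,0],[0.4,0,0,0,0,0]]'
```

```text
time: 15.0
eef_pos: [0.4939, -0.1124, 0.0422]
tcp_rot: [[-0.006, 1.0, -0.0], [1.0, 0.006, -0.002], [-0.002, -0.0, -1.0]]
force: [-2.6, 1.4, -0.3]
opening: -0.0
gripper_force: 0.7
time: 15.3
eef_pos: [0.4947, -0.1122, 0.0419]
tcp_rot: [[-0.006, 1.0, -0.006], [1.0, 0.006, -0.002], [-0.002, -0.006, -1.0]]
force: [-14.1, -0.2, 11.5]
opening: 0.0003
gripper_force: 7.4
```

Against the stop. Retract, swing clear and verify.

```bash
python3 -m pendant '[[-1.5,0,0,0,0,0],[-3,-0.5,0,0,0,0],[-3,-1,5,0,0,0],[-3,-3,9,0,0,0],[-3,-7,12,0,0,0],[-3.5,-11.5,14,0,0,0],[-5,-15.5,14,0,0,0],[-7,-19.5,14,0,0,0],[-9,-23.5,14,0,0,0],[-11,-27.5,14,0,0,0]]'
python3 - <<'E'
from h import *
im=save('top','top4');save('scene','scene4');cv2.imwrite('pics/c4.png',cv2.resize(im[90:300,120:400],(800,600))[:,:,::-1])
def t(u,v,z): return ray('top',(120+u*.35,90+v*.35),z)
E
```

```text
time: 16.3
eef_pos: [0.3874, -0.3896, 0.1827]
tcp_rot: [[-0.006, 1.0, 0.001], [1.0, 0.006, -0.003], [-0.003, 0.001, -1.0]]
force: [0.5, -0.4, -0.9]
opening: -0.0002
gripper_force: 0.0
```

View pics/c4.png

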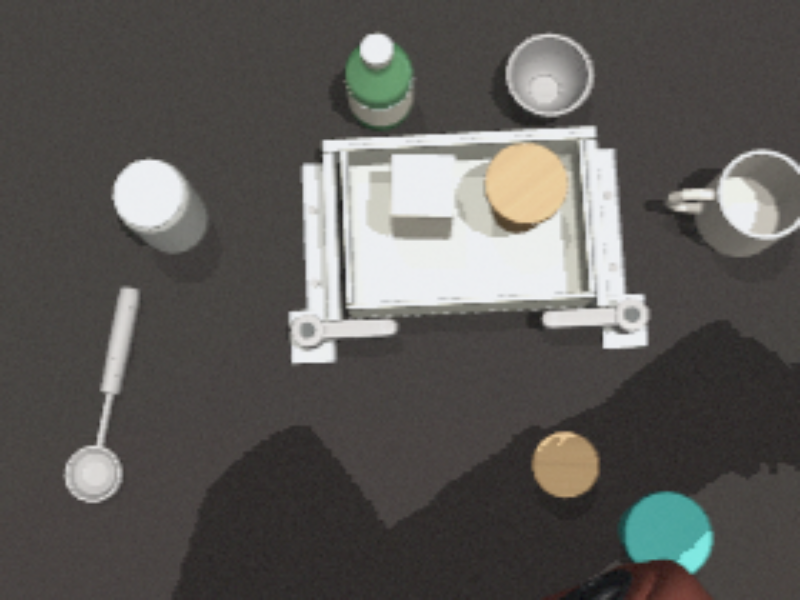

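View pics/scene4.png

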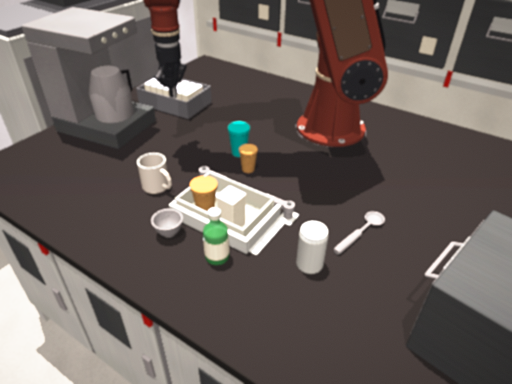

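Top view: left arm (308,330)→(396,327) and right arm (632,315)→(545,319) both lie on the line between the pivots. The tray is home, carton and cups are upright, everything else is unmoved, and the robot is clear.

```bash
python3 -m pendant '[[0,0,0,0,0,0],[0,0,0,0,0,0],[0,0,0,0,0,0]]' && python3 -c "
from bench import *
print(finish_job())"
```

```text
time: 16.7
eef_pos: [0.3887, -0.3866, 0.1824]
tcp_rot: [[-0.008, 1.0, 0.0], [1.0, 0.008, -0.002], [-0.002, 0.0, -1.0]]
force: [-0.1, 0.3, -0.5]
opening: -0.0002
gripper_force: 0.0
the job is handed in; nothing more can be done
None
```

I handed the job in at about 17 s: the tray is home against the rear stop with the carton and cups still standing, both latches are closed against their stops, and nothing else moved in the final pictures.

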